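# Lid a Go bowl and hold the sprung run-out pointer at its band

## Robot

A 6-joint arm with a two-finger parallel gripper is mounted at the origin on the work surface. World frame = base frame: x ahead of the robot, y to its left, z up, the work surface at z = 0. Lengths are in mm, angles in degrees, forces in N, time in s.
With the tool pointing down it reaches from about 350 to 850 mm from the base axis. Payload 8.1 kg.
Tool frame: the origin (TCP) lies at the very end of the fingers, on their centre line; the grasp point (between the pads) lies 19 mm behind it (r.grasp_offset is the distance from the TCP to the grasp point, in mm); z points along the fingers, y is the line along which they close (so a half turn about z gives the same grasp; the last joint's range is limited). The gripper opens to 85 mm and grips with 20 to 120 N. Pads are 22 mm wide; open, the fingers measure 114 mm over their backs; the gripper's body (76 mm by 85 mm) begins 54 mm behind the grasp point. The pads swing forward as they close: fully open they stand 13 mm farther back than shut.
Start: joints at [-74.221, 7.471, 85.268, -0, 87.261, -4.893], TCP at [211.834, -561.366, 231.292] pointing down, gripper open.
Joint ranges: [-169.43, 169.43], [-51.17, 129.36], [1.28, 143.12], [-76.62, 256.62], [0, 156.53], [-152.29, 152.29]. Speed limits (degrees/s): [136.94, 136.94, 159.86, 180, 180, 180].

## Interface

Orientations are given as [roll, pitch, yaw] about the fixed x, y, z axes, in that order (R = Rz(yaw) Ry(pitch) Rx(roll)).
In Python, from bench import r gives the robot as it stands.
- The arm moves only by the tool carry_out, never from a script. Its argument "commands" is a list of rows, each an object with "jaw": the finger opening in m, from 0 to 0.0854; "translation": the shift along the tool's x, y, z in m, a list of three; "spin": the turn about the tool's z in rad. A call has exactly 8 rows; each row shifts and turns the commanded pose from where the row before left it, along the tool's axes as they then stand; what a row does not reach is not made up. A row lasts 1/12 s, in which the tool goes at most 41.7 mm and 7.16 degrees, less where a joint would pass 70% of its speed; a pose out of reach is approached as far as the arm can. A call is refused whole if a number of a shift passes 0.0417 or a number of a turn 0.125, either way. A call with a gripper value outside its range is refused whole. The fingers move at their own pace and stop on an object; "squeeze" is the grip in N (left out, the last holds). Time passes only in rows, so rows that do not move let the fingers close, or fill a call up. It gives the time, the measured TCP pose, the force, the opening and the grip force at its end, in the units of the state.
- r.sense(): the state, without advancing time (a new reading comes with each control period).
- r.snapshot(name): name is "scene" or "top" or "wrist"; returns a dict with "pixels" (480x640x3 uint8, blue, green, red), "K" (3x3 intrinsics, pixels), "dist_coeffs" ([k1, k2, p1, p2, k3] as OpenCV has them; the pictures are not rectified), "extrinsics" (4x4, takes a point from camera to world coordinates). Camera axes: x right, y down, z forward; pixel columns grow to the right and rows downward; lengths in mm; the calibration is good to about 2 mm. A picture is of the moment at which its call begins. There is no depth.
- r.hand_in(): hands the job in; it is judged then, once.
Trained networks look in a picture, given as the dict that the camera call returned (one of the last four; its "shot" number tells which), for a name from the list of things; names that differ only in an ending like _2 or _b are one class to them, and where a whole thing is asked for, a point or a joint stands for the part that bears it (a point fixed in the world has none). Each returns a list of dicts, best first, with "score" (0 to 1); they miss things now and then, are a little off and sometimes report something else, mostly with a low value. They report only what shows in the picture. A call takes as long as a camera call.
- r.spot_in(picture, target): "xy" ([column, row] in pixels, amid what is visible of it).
- r.regions_of(picture, target): "pixels" (480x640 bool, what is visible of it) and "xy" ([column, row] in pixels, amid what is visible of it).
- r.landmark_of(picture, target): "xy" ([column, row] in pixels: a listed point, or the origin of a listed thing).
The state is a dict: "time": time; "joint_pos": joint angles; "qd": joint speeds; "joint_efforts": joint torques, N m; "tool_pos": TCP position; "tcp_rot": TCP orientation; "ft_force": force on the tool from outside, world axes, zero at the start; "wrist_torque": the same for the moment, N m; "finger_gap": finger opening in mm; "grip_force": force on a finger pad.
Only numpy, scipy, OpenCV 4.12 (cv2) and the standard library are available. Lean on these libraries where they do the work, as an engineer would, in place of code of your own. Each camera call takes 0.05 s, during which the arm holds its last target. There are 200 camera calls.

## Task

Take the lid that matches the chestnut Go bowl on the turntable (it has a stub on top to hold it by) and set it gently, square and fully home on that bowl, keeping the gripper and arm off the glossy bowl itself. Then draw the sprung pointer (it has an upright pull stud) out of its sleeve until the red length band has just come out, never letting it touch the bowl or lid, and finish while holding it still there against the spring, so that I can turn the wheel and watch the lid's edge run past the tip. Leave the bowl in the middle of the wheel, and the dark lid, dark bowl, clay cup and spatula where they are.

Things in the scene. Friction and masses are not known exactly. Their poses are not given: they have to be found in the camera images.
- turntable: Banding wheel, fixed to the table where it stands: cast foot (150 mm across) under a dark lacquered walnut wheel 200 mm across and 20 mm thick that turns freely about the upright axis. Origin on that axis at table height; the wheel's top is 50 mm above it.
- bowl: Glossy orange-brown chestnut Go bowl standing loose on the middle of the wheel (up to 2 mm off centre), about 0.42 kg. Widest 136 mm across at 46 mm up, 92 mm high, rim 116 mm across outside and 92 mm across inside. Origin at the centre of its underside, z up.
- bowl_rim (a point): Centre of the chestnut bowl's open mouth, level with the top of its rim (92 mm above the bowl's underside, 142 mm above the table).
- lid_chestnut: The matching orange-brown chestnut lid, about 0.14 kg, right way up on one of the rests. Origin: centre of its underside, z up. Its spigot (z 0 to 8 mm; 80 mm across below, 85 mm above) enters the bowl's mouth with about 3.5 mm to spare all round; the plate above is 120 mm across and domes up to z 30 mm. Origin height above the table: 22 mm on a rest, 134 mm fully home (8 mm below the bowl's rim).
- lid_stub (a point): Grip point of the chestnut lid, on the axis of its pale boxwood finishing stub: an upright peg 24 mm across on top of the dome, from 30 to 66 mm above the lid's underside. This point is 52 mm above the underside; fingertips should stay above the dome, 31 mm up or higher.
- lid_dark: Lid of the same shape and size in almost black wood with the same pale stub, on the other rest. It belongs to the dark bowl and stays where it is.
- rest_a: Pinkish cedar ring fixed to the table, 108 mm outside, 92 mm inside, 30 mm high; one of the lids lies on it with its spigot inside. Origin at the centre of its underside.
- rest_b: The second cedar ring, the same as the first, carrying the other lid.
- stand: Pointer stand, fixed to the table: green round foot 90 mm across, steel column, and on it at 148 mm above the table a level aluminium sleeve 20 mm across reaching from 65 mm behind the column to 65 mm in front. Origin at the centre of the foot's underside; its x axis is the way the sleeve points and the rod pulls out, towards the middle of the wheel, which is about 264 mm ahead; z up.
- mouth (a point): Centre of the sleeve's front mouth (a brass collar), where the rod comes out, 148 mm above the table.
- pointer (a joint): How far the rod is drawn out, m; 0 is fully in. It slides level along the stand's x axis; an inner spring pulls it back with about 3.2 N at 0 and 8 N at 0.060. The red band, 6 mm wide, is hidden in the sleeve at first; at 0.060 its rear edge is level with the mouth, the whole band just showing. The stop is at 0.078.
- stud (a point): Grip point of the rod's pull stud: an upright pale boxwood peg 16 mm across on a brass collar, standing on the rod 14 mm in front of the mouth when the rod is fully in. The peg's bare part runs from 157 to 198 mm above the table; this point is on its axis at 182 mm above the table and moves with the rod.
- tip (a point): Tip of the pointer, a brass needle 5 mm thick that points along the stand's x axis, 55 mm ahead of the stud's axis, 148 mm above the table, level with the edge of a seated lid. With the rod at 0.060 it is about 10 mm from that edge; drawn to the stop it would strike it.
- cup: Clay burnishing cup, 68 mm across and 62 mm high, loose; a bystander. Origin at the centre of its underside.
- dark_bowl: Almost black Go bowl of the same shape as the chestnut one, loose on the table, without its lid; a bystander. Origin at the centre of its underside.
- spatula: Copper spatula with a wooden handle, 180 mm long, lying loose on the table; a bystander. Its x axis runs along it.

How it is judged:
By the outcome, as a careful person would: the job done as asked, in the order asked, and still so for the second after the job is handed in, while the arm keeps its last pose, push and grip.
It also fails if it takes over 45 s, if anything falls off the work surface, if the arm or the gripper's body presses on something with over 40 N, if the wrist force passes 120 N, or if a joint passes its speed limit or range.

## Working session

There is one attempt and no reset: what is moved stays moved. The work goes in short steps, Python scripts to look and compute and a tool call to move; the robot and the scene stay as the last step left them, time stands still between calls to the robot, and variables do not carry over. Pictures are saved under pics/ and viewed, at most 11 in all, crops included, and the job is handed in when it is done.

Besides the shell and the picture viewer there is one more tool, called after "Call:" by a JSON object that holds its "fn" and its "kwargs". carry_out: Moves the arm, as the interface text tells. Its arguments: {"type":"object","properties":{"commands":{"type":"array","items":{"type":"object","properties":{"jaw":{"type":"number"},"translation":{"type":"array","items":{"type":"number"}},"spin":{"type":"number"}}}},"squeeze":{"type":"number"}},"required":["commands"]}

```bash
ls; mkdir -p pics; cat > h.py <<'E'
import numpy as np, cv2
from bench import r
def ray(p,xy):
    K=np.array(p["K"]);d=np.array(p["dist_coeffs"]);T=np.array(p["extrinsics"])
    u=cv2.undistortPoints(np.array([[xy]],float),K,d)[0,0]
    v=T[:3,:3]@np.array([u[0],u[1],1]);return T[:3,3],v/np.linalg.norm(v)
def atz(p,xy,z):
    o,v=ray(p,xy);return o+v*(z-o[2])/v[2]
def proj(p,X):
    T=np.linalg.inv(np.array(p["extrinsics"]))
    return cv2.projectPoints(np.array([X],float),cv2.Rodrigues(T[:3,:3])[0],T[:3,3],np.array(p["K"]),np.array(p["dist_coeffs"]))[0][0,0]
E
python3 - <<'E'
from h import *
s=r.sense();print({k:np.round(v,2) for k,v in s.items()})
Z=dict(turntable=0,bowl=50,bowl_rim=142,lid_chestnut=22,lid_stub=74,lid_dark=22,rest_a=0,stand=0,mouth=148,stud=182,tip=148,cup=0,dark_bowl=0,spatula=3)
for c in("top","scene"):
    p=r.snapshot(c);cv2.imwrite(f"pics/{c}0.png",p["pixels"])
    print(c,np.round(p["extrinsics"],2)[:3,3])
    for n,z in Z.items():
        for l in r.landmark_of(p,n)[:2]:print(n,np.round(l["score"],2),np.round(l["xy"],1),np.round(atz(p,l["xy"],z)[:2],1))
E
```

```text
pics
{'time': np.float64(0.0), 'joint_pos': array([-74.22,   7.51,  85.33,   0.  ,  87.26,  -4.89]), 'qd': array([-0.03, -0.08, -0.07,  0.02, -0.02, -0.06]), 'joint_efforts': array([-0.000e+00, -5.694e+01, -5.005e+01, -0.000e+00,  1.000e-02,
       -0.000e+00]), 'tool_pos': array([ 211.67, -560.83,  230.23]), 'tcp_rot': array([-1.7989e+02, -1.0000e-02,  2.0670e+01]), 'ft_force': array([ 1.03, -0.75,  0.67]), 'wrist_torque': array([ 0.02,  0.05, -0.01]), 'grip_force': np.float64(0.0), 'finger_gap': np.float64(85.42)}
top [ 510.32   17.24 1121.46]
bowl 0.86 [316.5 257.4] [538.1  24. ]
bowl_rim 0.56 [315.9 258.1] [534.4  24.6]
lid_chestnut 0.88 [197.2 221.4] [616.3 282. ]
lid_stub 0.79 [190.  221.1] [611.9 284.3]
lid_stub 0.61 [317.5 257.7] [536.9  21.8]
lid_dark 0.97 [194.  301.2] [444.7 286.5]
rest_a 0.48 [410.8 306.9] [ 431.9 -181.1]
stand 0.8 [424.5 315.9] [ 412.6 -210.7]
mouth 0.85 [412.3 302.8] [ 450.  -157.9]
mouth 0.22 [427.1 313.1] [ 430.7 -185.5]
stud 0.45 [405.4 301.6] [ 454.3 -139.2]
stud 0.42 [412.2 306.9] [ 444.7 -151.5]
tip 0.56 [375.9 286. ] [481.5 -89.3]
cup 0.77 [254.5
[... 251 characters left out ...]
3]
bowl_rim 0.81 [331.9 243.8] [539.6  15.3]
bowl_rim 0.56 [332.5 290.1] [607.9 136.6]
lid_chestnut 0.61 [378.6 414. ] [613.7 288.5]
lid_chestnut 0.39 [327.9 236.8] [ 429.4 -187.4]
lid_stub 0.95 [378.3 390.8] [620.7 291.1]
lid_dark 0.6 [464.7 376.4] [451.2 287.4]
rest_a 0.76 [461.3 384.2] [449.4 282.4]
stand 0.96 [326.3 236.5] [ 412.9 -222.9]
mouth 0.91 [331.6 191.4] [ 440.5 -159.6]
mouth 0.27 [245.9 401.9] [814.3 292.1]
stud 0.52 [333.9 177.9] [ 441.3 -151. ]
tip 0.59 [331.3 207.8] [477.8 -95.5]
cup 0.76 [245.4 399.5] [766.8 155.1]
cup 0.15 [376.7 389.6] [576.1 230.2]
dark_bowl 0.64 [191.9 318.8] [779.9 -71.4]
spatula 0.82 [404.6 283.7] [366.8  17.3]
spatula 0.48 [378.1 412.2] [601.5 271.6]
```

View pics/top0.png

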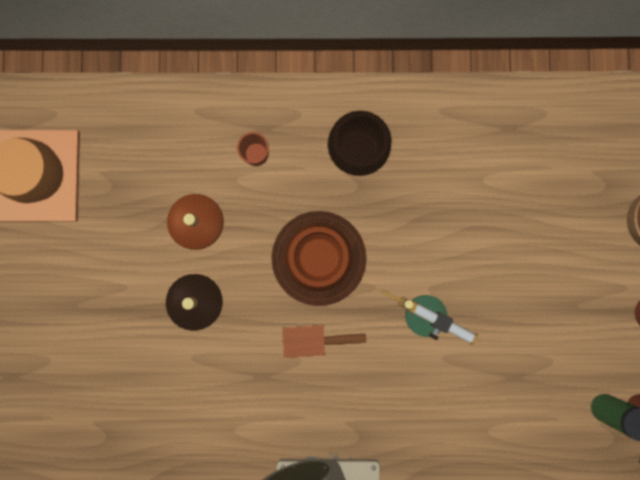

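View pics/scene0.png

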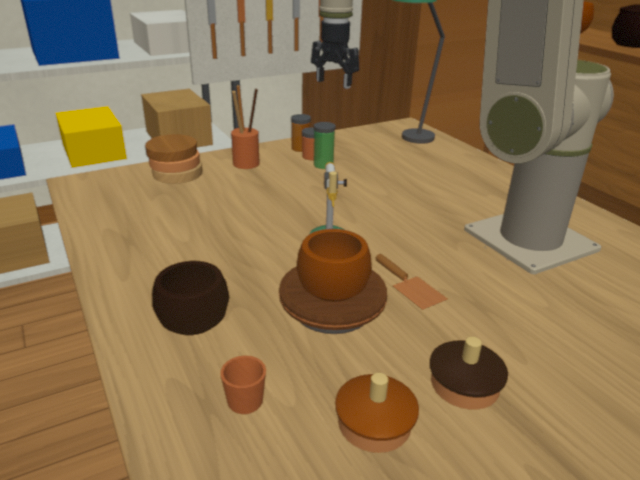

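Call:
{"fn": "carry_out", "kwargs": {"commands": [{"spin": -0.12,"translation": [0,0,-0.008],"jaw": 0.085},{"spin": -0.12,"translation": [0,0,-0.008],"jaw": 0.085},{"spin": -0.12,"translation": [0,0,-0.008],"jaw": 0.085},{"spin": -0.12,"translation": [0,0,-0.008],"jaw": 0.085},{"spin": -0.12,"translation": [0,0,-0.008],"jaw": 0.085},{"spin": -0.12,"translation": [0,0,-0.008],"jaw": 0.085},{"spin": 0,"translation": [0.02,0,0],"jaw": 0.085},{"spin": 0,"translation": [0.035,-0.002,0],"jaw": 0.085}]}}

```text
time: 2.17
tool_pos: [234.9, -513.5, 279.6]
tcp_rot: [180.0, 0.1, 61.8]
ft_force: [1.4, -0.4, 0.0]
finger_gap: 84.9
grip_force: 0.0
```

Call:
{"fn": "carry_out", "kwargs": {"commands": [{"spin": 0,"translation": [0.039,-0.002,0],"jaw": 0.085},{"spin": 0,"translation": [0.039,-0.002,0],"jaw": 0.085},{"spin": 0,"translation": [0.039,-0.002,0],"jaw": 0.085},{"spin": 0,"translation": [0.039,-0.002,0],"jaw": 0.085},{"spin": 0,"translation": [0.039,-0.002,0],"jaw": 0.085},{"spin": 0,"translation": [0.039,-0.002,0],"jaw": 0.085},{"spin": 0,"translation": [0.039,-0.002,0],"jaw": 0.085},{"spin": 0,"translation": [0.039,-0.002,0],"jaw": 0.085}]}}

```text
time: 2.83
tool_pos: [369.0, -227.4, 279.6]
tcp_rot: [179.9, 0.0, 61.9]
ft_force: [0.5, -0.2, 0.3]
finger_gap: 84.7
grip_force: 0.0
```

```bash
python3 - <<'E'
from h import *
s=r.sense();print(s["time"],np.round(s["tool_pos"],1),np.round(s["tcp_rot"],2),np.round(s["joint_pos"],1))
p=r.snapshot("wrist");print(np.round(p["extrinsics"],2),p["K"])
cv2.imwrite("pics/w0.png",p["pixels"])
for n,z in dict(bowl_rim=142,stud=182,tip=148,mouth=148,turntable=0,lid_stub=74).items():
    for l in r.landmark_of(p,n)[:2]:print(n,np.round(l["score"],2),np.round(l["xy"],1),np.round(atz(p,l["xy"],z)[:2],1))
E
```

```text
2.8333 [ 369.  -227.4  279.6] [1.7995e+02 1.0000e-02 6.1900e+01] [-38.4 -20.  105.8   0.   94.2 -10.3]
[[ 8.8000e-01 -4.5000e-01 -1.4000e-01  4.0526e+02]
 [-4.7000e-01 -8.4000e-01 -2.6000e-01 -1.5916e+02]
 [ 0.0000e+00  3.0000e-01 -9.5000e-01  4.2327e+02]
 [ 0.0000e+00  0.0000e+00  0.0000e+00  1.0000e+00]] [[370.02866672   0.         318.03450835]
 [  0.         370.02866672 237.70435305]
 [  0.           0.           1.        ]]
stud 0.9 [375.5  57. ] [ 452.3 -143.1]
mouth 0.65 [363.5  84.6] [ 444.4 -152.4]
```

Call:
{"fn": "carry_out", "kwargs": {"commands": [{"spin": 0,"translation": [0.035,-0.0015,0],"jaw": 0.085},{"spin": 0,"translation": [0.035,-0.0015,0],"jaw": 0.085},{"spin": 0,"translation": [0.035,-0.0015,0],"jaw": 0.085},{"spin": 0,"translation": [0.035,-0.0015,0],"jaw": 0.085},{"spin": 0,"translation": [0.035,-0.0015,0],"jaw": 0.085},{"spin": 0,"translation": [0.035,-0.0015,0],"jaw": 0.085},{"spin": 0,"translation": [0.035,-0.0015,0],"jaw": 0.085},{"spin": 0,"translation": [0.025,-0.0015,0],"jaw": 0.085}]}}

```text
time: 3.85
tool_pos: [486.1, 15.6, 279.1]
tcp_rot: [-180.0, -0.0, 61.8]
ft_force: [-0.1, -0.2, 0.5]
finger_gap: 84.9
grip_force: 0.0
```

```bash
python3 - <<'E'
from h import *
s=r.sense();print(s["time"],np.round(s["tool_pos"],1),np.round(s["tcp_rot"],2))
p=r.snapshot("wrist")
cv2.imwrite("pics/w1.png",p["pixels"])
for n,z in dict(bowl_rim=142,bowl=50,stud=182,tip=148,mouth=148,turntable=0,lid_stub=74).items():
    for l in r.landmark_of(p,n)[:2]:print(n,np.round(l["score"],2),np.round(l["xy"],1),np.round(atz(p,l["xy"],z)[:2],1))
E
```

```text
3.85 [486.1  15.6 279.1] [-1.7999e+02 -2.0000e-02  6.1820e+01]
bowl_rim 0.9 [376.  188.1] [538.6  20.6]
bowl_rim 0.37 [366.1 405.6] [ 443.6 -157.3]
bowl 0.68 [365.7 173.3] [541.2  18.3]
stud 0.65 [373.  421.7] [ 452.9 -139.6]
tip 0.76 [368.  342.3] [475.4 -94.2]
tip 0.74 [350.3 364.1] [ 452.3 -106.4]
mouth 0.98 [365.8 405.7] [ 445.  -152.1]
mouth 0.62 [376.9 187.5] [539.1  22. ]
```

Call:
{"fn": "carry_out", "kwargs": {"commands": [{"spin": 0,"translation": [0.036,-0.0015,0],"jaw": 0.085},{"spin": 0,"translation": [0.036,-0.0015,0],"jaw": 0.085},{"spin": 0,"translation": [0.036,-0.0015,0],"jaw": 0.085},{"spin": 0,"translation": [0.036,-0.0015,0],"jaw": 0.085},{"spin": 0,"translation": [0.036,-0.0015,0],"jaw": 0.085},{"spin": 0,"translation": [0.036,-0.0015,0],"jaw": 0.06},{"spin": 0,"translation": [0.036,-0.0015,0],"jaw": 0.06},{"spin": 0,"translation": [0.025,-0.0015,0],"jaw": 0.06}]}}

```text
time: 4.92
tool_pos: [605.9, 266.3, 279.0]
tcp_rot: [-180.0, -0.0, 61.9]
ft_force: [0.9, -0.8, 0.3]
finger_gap: 60.2
grip_force: 0.0
```

```bash
python3 - <<'E'
from h import *
s=r.sense();print(s["time"],np.round(s["tool_pos"],1),np.round(s["tcp_rot"],2))
p=r.snapshot("wrist")
cv2.imwrite("pics/w2.png",p["pixels"])
for n,z in dict(bowl_rim=142,lid_chestnut=22,lid_stub=74).items():
    for l in r.landmark_of(p,n)[:2]:print(n,np.round(l["score"],2),np.round(l["xy"],1),np.round(atz(p,l["xy"],z)[:2],1))
a,b=[cv2.imread(f"pics/w{i}.png") for i in(1,2)]
cv2.imwrite("pics/m.png",cv2.resize(np.hstack([a,b]),(800,300)))
E
```

```text
4.9167 [605.9 266.3 279. ] [-1.7999e+02 -3.0000e-02  6.1890e+01]
lid_chestnut 0.82 [317.5 179.9] [613.4 282.3]
lid_stub 0.97 [318.6 186.4] [615.1 283.2]
```

View pics/m.png

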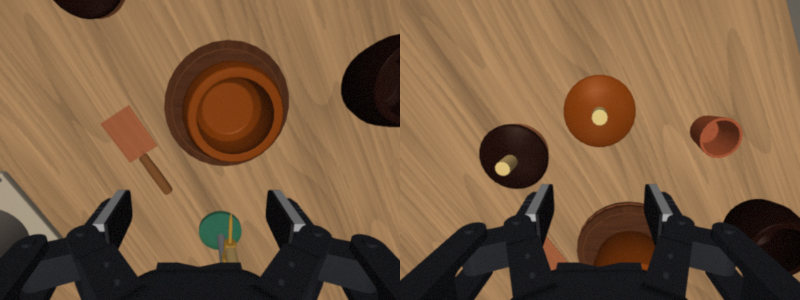

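Call:
{"fn": "carry_out", "kwargs": {"commands": [{"spin": 0,"translation": [0.01,0,0.01],"jaw": 0.06},{"spin": 0,"translation": [0.009,0,0.02],"jaw": 0.06},{"spin": 0,"translation": [0,0,0.025],"jaw": 0.06},{"spin": 0,"translation": [0,0,0.025],"jaw": 0.06},{"spin": 0,"translation": [0,0,0.025],"jaw": 0.06},{"spin": 0,"translation": [0,0,0.018],"jaw": 0.06},{"spin": 0,"translation": [0,0,0.008],"jaw": 0.06},{"spin": 0,"translation": [0,0,0],"jaw": 0.06}]}}

```text
time: 5.78
tool_pos: [612.4, 280.1, 145.2]
tcp_rot: [-179.8, 0.2, 61.8]
ft_force: [1.1, 0.4, 1.5]
finger_gap: 59.9
grip_force: 0.0
```

```bash
cat > seg.py <<'E'
from h import *
from scipy.optimize import least_squares
def regs(p,n,k=2):
    for g in r.regions_of(p,n)[:k]:print(n,round(g["score"],2),np.round(g["xy"],1),g["pixels"].sum(),end=" ");print(np.round([np.nonzero(g["pixels"])[1].min(),np.nonzero(g["pixels"])[1].max(),np.nonzero(g["pixels"])[0].min(),np.nonzero(g["pixels"])[0].max()]))
def circ(p,mask,z):
    # fit world circle at height z to mask outline
    c=max(cv2.findContours(mask.astype(np.uint8),cv2.RETR_EXTERNAL,cv2.CHAIN_APPROX_NONE)[0],key=len)[:,0]
    c=c[(c[:,0]>2)&(c[:,0]<637)&(c[:,1]>2)&(c[:,1]<477)]
    P=np.array([atz(p,q,z)[:2] for q in c])
    f=least_squares(lambda a:np.hypot(*(P-a[:2]).T)-a[2],[*P.mean(0),50],loss="soft_l1")
    return f.x,np.median(abs(f.fun))
E
python3 - <<'E'
from seg import *
s=r.sense();print(s["time"],np.round(s["tool_pos"],1),np.round(s["tcp_rot"],2))
p=r.snapshot("wrist");cv2.imwrite("pics/w3.png",p["pixels"])
for n,z in dict(lid_chestnut=22,lid_stub=74).items():
    for l in r.landmark_of(p,n)[:2]:print(n,np.round(l["score"],2),np.round(l["xy"],1),np.round(atz(p,l["xy"],z)[:2],1))
px=p["pixels"].astype(int);stub=(px[...,0]>100)&(px[...,1]>170)&(px[...,2]>180)
regs(p,"lid_chestnut")
m=r.regions_of(p,"lid_chestnut")[0]["pixels"]
print(circ(p,m,33))
m=cv2.dilate(m.astype(np.uint8),np.ones((9,9)))>0
print((stub&m).sum(), circ(p,stub&m,88))
E
```

```text
5.7833 [612.4 280.1 145.2] [-179.82    0.2    61.85]
lid_chestnut 0.84 [322.8 225.4] [616.4 281.4]
lid_stub 0.86 [323.6 247. ] [616.9 282.1]
lid_chestnut 0.76 [322.4 224.9] 21977 [236 406 141 305]
(array([615.43127715, 282.53513565,  60.75000972]), np.float64(0.25856522483732647))
1045 (array([616.15198379, 283.97224505,  10.55803252]), np.float64(0.15537356702625438))
```

View pics/w3.png

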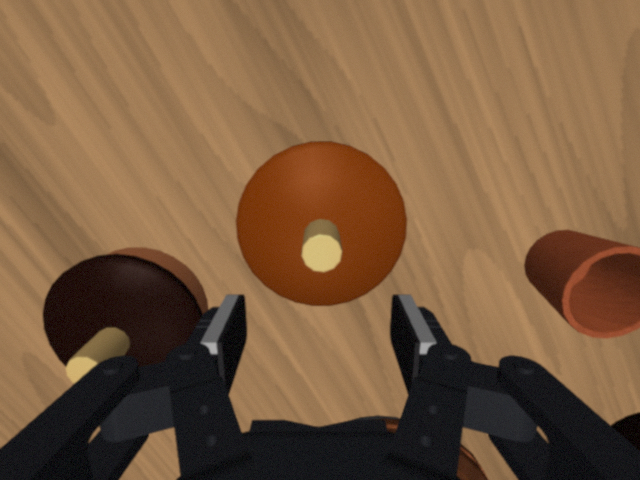

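Call:
{"fn": "carry_out", "kwargs": {"commands": [{"spin": 0,"translation": [0.003,0.001,0],"jaw": 0.06},{"spin": 0,"translation": [0,0,0.01],"jaw": 0.06},{"spin": 0,"translation": [0,0,0.02],"jaw": 0.06},{"spin": 0,"translation": [0,0,0.02],"jaw": 0.06},{"spin": 0,"translation": [0,0,0.02],"jaw": 0.06},{"spin": 0,"translation": [0,0,0.012],"jaw": 0.06},{"spin": 0,"translation": [0,0,0],"jaw": 0.06},{"spin": 0,"translation": [0,0,0],"jaw": 0.06}]}}

```text
time: 6.7
tool_pos: [615.6, 283.7, 65.5]
tcp_rot: [-179.9, 0.1, 61.9]
ft_force: [0.6, 1.2, 0.6]
finger_gap: 59.9
grip_force: 0.0
```

```bash
python3 - <<'E'
from seg import *
for i in range(4):
    p=r.snapshot("wrist");s=r.sense();print(s["time"],np.round(s["tool_pos"],2),np.round(s["tcp_rot"],2),np.round(s["joint_pos"],2))
px=p["pixels"].astype(int);stub=(px[...,0]>100)&(px[...,1]>170)&(px[...,2]>180)
m=r.regions_of(p,"lid_chestnut")[0]["pixels"]
print(circ(p,m,33))
m=cv2.dilate(m.astype(np.uint8),np.ones((9,9)))>0
print((stub&m).sum(), circ(p,stub&m,88))
E
```

```text
6.75 [616.56 284.    66.97] [ 1.7998e+02 -3.0000e-02  6.1930e+01] [20.41 26.36 80.23  0.   73.37 48.48]
6.8 [617.15 284.21  67.86] [ 1.7992e+02 -1.0000e-01  6.1930e+01] [20.4  26.31 80.19  0.   73.37 48.48]
6.85 [617.4  284.29  68.28] [ 1.7989e+02 -1.3000e-01  6.1930e+01] [20.4  26.29 80.18 -0.   73.36 48.48]
6.9 [617.41 284.27  68.31] [ 1.7988e+02 -1.3000e-01  6.1930e+01] [20.4  26.28 80.19 -0.   73.36 48.48]
(array([615.16533479, 282.03976715,  61.32836305]), np.float64(0.5764501376365203))
2218 (array([616.12105377, 283.82089312,  10.64908306]), np.float64(0.10638638039664627))
```

Call:
{"fn": "carry_out", "kwargs": {"commands": [{"spin": 0,"translation": [-0.001,-0.001,0.006],"jaw": 0.06},{"spin": 0,"translation": [0,0,0.005],"jaw": 0.06},{"spin": 0,"translation": [0,0,0],"jaw": 0.04},{"spin": 0,"translation": [0,0,0],"jaw": 0.03},{"spin": 0,"translation": [0,0,0],"jaw": 0.025},{"spin": 0,"translation": [0,0,0],"jaw": 0.015},{"spin": 0,"translation": [0,0,0],"jaw": 0.015},{"spin": 0,"translation": [0,0,0],"jaw": 0.015}], "squeeze": 45}}

```text
time: 7.62
tool_pos: [614.8, 283.4, 55.3]
tcp_rot: [-180.0, 0.0, 61.9]
ft_force: [-0.3, -0.3, -0.8]
finger_gap: 22.5
grip_force: 44.1
```

Call:
{"fn": "carry_out", "kwargs": {"commands": [{"spin": 0,"translation": [0,0,0],"jaw": 0.015},{"spin": 0,"translation": [0,0,0],"jaw": 0.015},{"spin": 0,"translation": [0,0,0],"jaw": 0.015},{"spin": 0,"translation": [0,0,-0.002],"jaw": 0.015},{"spin": 0,"translation": [0,0,-0.004],"jaw": 0.015},{"spin": 0,"translation": [0,0,-0.006],"jaw": 0.015},{"spin": 0,"translation": [0,0,-0.006],"jaw": 0.015},{"spin": 0,"translation": [0,0,0],"jaw": 0.015}]}}

```text
time: 8.28
tool_pos: [616.0, 283.9, 75.7]
tcp_rot: [179.9, -0.1, 61.9]
ft_force: [0.9, 0.4, -0.8]
finger_gap: 22.7
grip_force: 44.1
```

```bash
python3 - <<'E'
from seg import *
for i in range(2):
    p=r.snapshot("wrist");s=r.sense();print(s["time"],np.round(s["tool_pos"],2),np.round(s["tcp_rot"],2),np.round(s["ft_force"],1),s["finger_gap"],s["grip_force"])
cv2.imwrite("pics/w4.png",p["pixels"])
E
```

```text
8.3333 [615.82 283.75  75.04] [ 1.799e+02 -1.100e-01  6.192e+01] [ 0.6 -0.  -1. ] 22.801871115079056 44.11617815494537
8.3833 [615.38 283.6   74.26] [ 1.7994e+02 -7.0000e-02  6.1930e+01] [-0.1  0.5 -1.2] 22.62806420188571 44.11599576473236
```

View pics/w4.png

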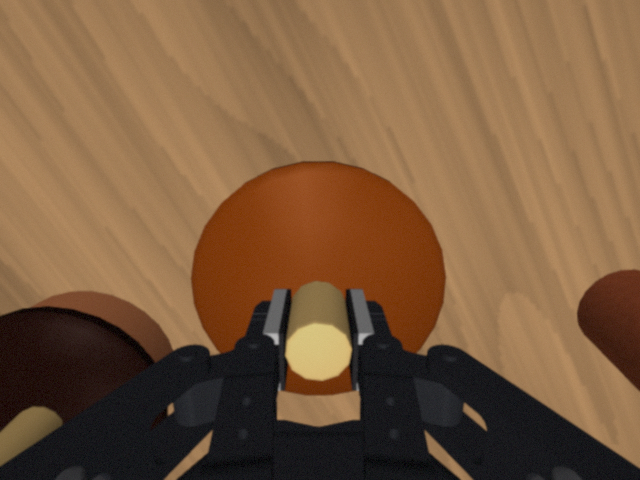

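```bash
cat > fit.py <<'E'
from h import *
from scipy.ndimage import map_coordinates,gaussian_filter
from scipy.spatial.transform import Rotation as Rt
def cfit(p,R,z,c0,span=7,step=.25,half=None):
    g=gaussian_filter(p["pixels"].astype(float).sum(2),1.0)
    t=np.linspace(0,2*np.pi,180,endpoint=False);best=[]
    T=np.linalg.inv(p["extrinsics"]);rv=cv2.Rodrigues(T[:3,:3])[0]
    def samp(c,rr):
        X=np.c_[c[0]+rr*np.cos(t),c[1]+rr*np.sin(t),np.full(180,z)]
        q=cv2.projectPoints(X,rv,T[:3,3],np.array(p["K"]),np.array(p["dist_coeffs"]))[0][:,0]
        return map_coordinates(g,[q[:,1],q[:,0]],order=1,mode="nearest")
    for dx in np.arange(-span,span+.1,step*2):
        for dy in np.arange(-span,span+.1,step*2):
            c=(c0[0]+dx,c0[1]+dy);d=samp(c,R+1.5)-samp(c,R-1.5)
            best.append((np.mean(np.clip(d,-60,60)),*c))
    b=np.array(best);out=[]
    for sgn in(1,-1):
        k=np.argsort(-sgn*b[:,0])[:6];out.append(np.round([*b[k].mean(0)],2))
    return out
E
python3 - <<'E'
from fit import *
s=r.sense();w=r.snapshot("wrist");E=np.array(w["extrinsics"])
def M(pos,rpy):
    T=np.eye(4);T[:3,:3]=Rt.from_euler("xyz",rpy,degrees=True).as_matrix();T[:3,3]=pos;return T
H=np.linalg.inv(M(s["tool_pos"],s["tcp_rot"]))@E;print(np.round(H,3))
p=dict(w);p["pixels"]=cv2.imread("pics/w1.png");p["extrinsics"]=M([486.1,15.6,279.1],[-179.99,-.02,61.82])@H
t=r.snapshot("top")
np.save("H.npy",H)
for nm,q in(("w1",p),("top",t)):
    for n,R,z in(("wheel",100,50),("inner",46,142),("outer",58,142)):print(nm,n,cfit(q,R,z,(538,21)))
I=p["pixels"].copy();a=np.linspace(0,6.28,200)
for R,z,c in((100,50,(0,255,0)),(46,142,(255,0,0)),(58,142,(255,255,255))):
    for x in a:
        u=proj(p,[538.6+R*np.cos(x),20.6+R*np.sin(x),z]);cv2.circle(I,tuple(int(v) for v in np.round(u)),0,c,-1)
cv2.imwrite("pics/o1.png",cv2.resize(I[50:280,250:480],(700,600)))
E
```

```text
[[ 1.00000e-03 -9.55000e-01 -2.98000e-01  7.72090e+01]
 [ 1.00000e+00  1.00000e-03 -1.00000e-03 -2.60000e-02]
 [ 1.00000e-03 -2.98000e-01  9.55000e-01 -1.43743e+02]
 [ 0.00000e+00  0.00000e+00  0.00000e+00  1.00000e+00]]
w1 wheel [array([ 60.  , 537.92,  20.42]), array([  8.14, 542.5 ,  27.67])]
w1 inner [array([ 48.3 , 538.25,  21.5 ]), array([ -7.06, 531.17,  16.67])]
w1 outer [array([ 13.98, 531.  ,  15.58]), array([-41.41, 538.08,  22.42])]
top wheel [array([ 60.  , 537.75,  19.5 ]), array([ 16.82, 542.33,  27.83])]
top inner [array([ 26.94, 538.75,  20.5 ]), array([ -8.35, 535.75,  16.5 ])]
top outer [array([-4.8000e-01,  5.3117e+02,  2.1000e+01]), array([-42.9 , 537.92,  20.58])]
```

View pics/o1.png

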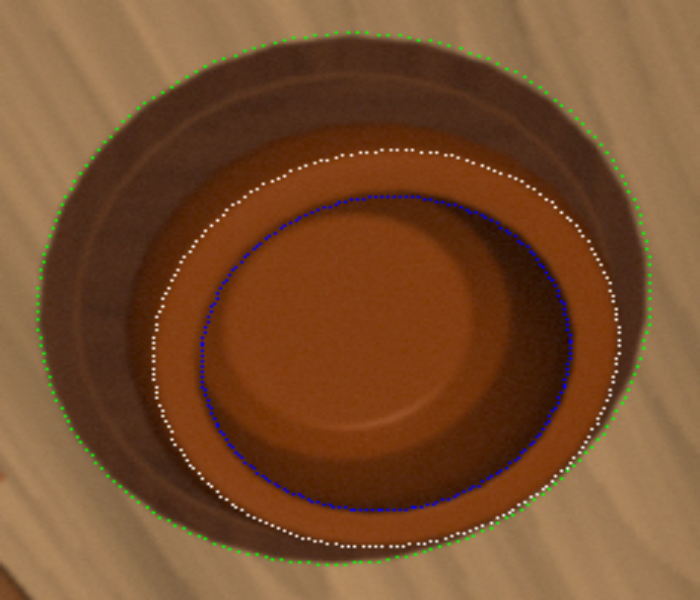

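Call:
{"fn": "carry_out", "kwargs": {"commands": [{"spin": 0,"translation": [0,0,-0.012],"jaw": 0.015},{"spin": 0,"translation": [0,0,-0.022],"jaw": 0.015},{"spin": 0,"translation": [0,0,-0.025],"jaw": 0.015},{"spin": 0,"translation": [0,0,-0.025],"jaw": 0.015},{"spin": 0,"translation": [0,0,-0.025],"jaw": 0.015},{"spin": 0,"translation": [-0.008,0.0016,-0.025],"jaw": 0.015},{"spin": 0,"translation": [-0.018,0.004,-0.02],"jaw": 0.015},{"spin": 0,"translation": [-0.024,0.005,-0.01],"jaw": 0.015}]}}

```text
time: 9.15
tool_pos: [601.6, 235.4, 241.9]
tcp_rot: [179.8, -0.2, 62.0]
ft_force: [0.2, -1.3, -1.2]
finger_gap: 22.8
grip_force: 44.2
```

Call:
{"fn": "carry_out", "kwargs": {"commands": [{"spin": 0,"translation": [-0.028,0.006,0],"jaw": 0.015},{"spin": 0,"translation": [-0.03,0.006,0],"jaw": 0.015},{"spin": 0,"translation": [-0.032,0.007,0],"jaw": 0.015},{"spin": 0,"translation": [-0.032,0.007,0],"jaw": 0.015},{"spin": 0,"translation": [-0.03,0.006,0],"jaw": 0.015},{"spin": 0,"translation": [-0.028,0.006,0],"jaw": 0.015},{"spin": 0,"translation": [-0.02,0.004,0],"jaw": 0.015},{"spin": 0,"translation": [-0.012,0.003,0],"jaw": 0.015}]}}

```text
time: 9.82
tool_pos: [539.9, 23.9, 238.2]
tcp_rot: [180.0, 0.0, 61.8]
ft_force: [-0.3, -0.1, -1.4]
finger_gap: 22.7
grip_force: 44.2
```

Call:
{"fn": "carry_out", "kwargs": {"commands": [{"spin": 0,"translation": [-0.005,0.0005,0],"jaw": 0.015},{"spin": 0,"translation": [0,0,0],"jaw": 0.015},{"spin": 0,"translation": [0,0,0],"jaw": 0.015},{"spin": 0,"translation": [0,0,0],"jaw": 0.015},{"spin": 0,"translation": [0,0,0],"jaw": 0.015},{"spin": 0,"translation": [0,0,0],"jaw": 0.015},{"spin": 0,"translation": [0,0,0],"jaw": 0.015},{"spin": 0,"translation": [0,0,0],"jaw": 0.015}]}}

```text
time: 10.48
tool_pos: [538.7, 21.8, 237.2]
tcp_rot: [-180.0, 0.0, 62.0]
ft_force: [0.3, -0.1, -1.8]
finger_gap: 22.4
grip_force: 44.2
```

```bash
python3 - <<'E'
from fit import *
from seg import circ
s=r.sense();print(s["time"],np.round(s["tool_pos"],2),np.round(s["tcp_rot"],2),s["finger_gap"])
p=r.snapshot("wrist");zl=s["tool_pos"][2]-35
print(cfit(p,60,zl+10.5,s["tool_pos"][:2]))
px=p["pixels"].astype(int);m=(px[...,0]>100)&(px[...,1]>150)&(px[...,2]>170)
m[:250]=0;m[:,:270]=0;m[:,370:]=0
print(circ(p,m,zl+66))
s=r.sense();print(s["time"],np.round(s["tool_pos"],2))
q=r.snapshot("scene");cv2.imwrite("pics/s1.png",q["pixels"][100:380,180:500])
u=np.array([np.cos(np.radians(61.9)),np.sin(np.radians(61.9))]);d=np.array([538.3,21.3])-s["tool_pos"][:2]
print("tx,ty",d@u,d@[u[1],-u[0]])
E
```

```text
10.4833 [538.69  21.82 237.18] [-1.7999e+02  1.0000e-02  6.1960e+01] 22.40601603234712
[array([ 14.7 , 538.77,  15.49]), array([-11.24, 537.77,  20.74])]
(array([538.58358583,  21.81969041,  11.28168363]), np.float64(0.10955711506095511))
10.5333 [538.68  21.67 237.21]
tx,ty -0.505121662020894 -0.1606809219782917
```

View pics/s1.png

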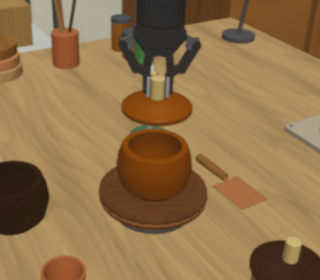

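Call:
{"fn": "carry_out", "kwargs": {"commands": [{"spin": 0,"translation": [-0.0005,0,0.006],"jaw": 0.015},{"spin": 0,"translation": [0,0,0.012],"jaw": 0.015},{"spin": 0,"translation": [0,0,0.014],"jaw": 0.015},{"spin": 0,"translation": [0,0,0.012],"jaw": 0.015},{"spin": 0,"translation": [0,0,0.007],"jaw": 0.015},{"spin": 0,"translation": [0,0,0.003],"jaw": 0.015},{"spin": 0,"translation": [0,0,0],"jaw": 0.015},{"spin": 0,"translation": [0,0,0],"jaw": 0.015}]}}

```text
time: 11.25
tool_pos: [538.5, 20.9, 183.5]
tcp_rot: [180.0, -0.0, 61.9]
ft_force: [-0.0, 0.2, -2.0]
finger_gap: 22.6
grip_force: 44.2
```

Call:
{"fn": "carry_out", "kwargs": {"commands": [{"spin": 0,"translation": [0,0,0.001],"jaw": 0.015},{"spin": 0,"translation": [0,0,0.001],"jaw": 0.015},{"spin": 0,"translation": [0,0,0.001],"jaw": 0.015},{"spin": 0,"translation": [0,0,0.001],"jaw": 0.015},{"spin": 0,"translation": [0,0,0.001],"jaw": 0.015},{"spin": 0,"translation": [0,0,0.001],"jaw": 0.015},{"spin": 0,"translation": [0,0,0.001],"jaw": 0.015},{"spin": 0,"translation": [0,0,0],"jaw": 0.015}]}}

```text
time: 11.92
tool_pos: [538.3, 21.0, 176.0]
tcp_rot: [-180.0, 0.0, 61.9]
ft_force: [-0.1, 0.1, -2.5]
finger_gap: 22.8
grip_force: 44.2
```

Call:
{"fn": "carry_out", "kwargs": {"commands": [{"spin": 0,"translation": [0,0,0.001],"jaw": 0.015},{"spin": 0,"translation": [0,0,0.001],"jaw": 0.015},{"spin": 0,"translation": [0,0,0.001],"jaw": 0.015},{"spin": 0,"translation": [0,0,0.001],"jaw": 0.015},{"spin": 0,"translation": [0,0,0.001],"jaw": 0.015},{"spin": 0,"translation": [0,0,0.0005],"jaw": 0.015},{"spin": 0,"translation": [0,0,0],"jaw": 0.015},{"spin": 0,"translation": [0,0,0],"jaw": 0.015}]}}

```text
time: 12.58
tool_pos: [538.4, 21.0, 170.7]
tcp_rot: [-180.0, 0.0, 61.9]
ft_force: [0.3, -0.3, -0.6]
finger_gap: 22.8
grip_force: 44.2
```

Call:
{"fn": "carry_out", "kwargs": {"commands": [{"spin": 0,"translation": [0,0,0.0005],"jaw": 0.015},{"spin": 0,"translation": [0,0,0.0005],"jaw": 0.015},{"spin": 0,"translation": [0,0,0.0005],"jaw": 0.015},{"spin": 0,"translation": [0,0,0],"jaw": 0.015},{"spin": 0,"translation": [0,0,0],"jaw": 0.015},{"spin": 0,"translation": [0,0,0],"jaw": 0.015},{"spin": 0,"translation": [0,0,0],"jaw": 0.015},{"spin": 0,"translation": [0,0,0],"jaw": 0.015}]}}

```text
time: 13.25
tool_pos: [538.4, 21.0, 169.3]
tcp_rot: [180.0, -0.0, 61.9]
ft_force: [-0.5, -0.3, -2.2]
finger_gap: 22.8
grip_force: 44.2
```

```bash
python3 - <<'E'
from h import *
for i in range(5):
    r.snapshot("top") if i else 0
    s=r.sense();print(np.round(s["tool_pos"],2),np.round(s["ft_force"],1),np.round(s["wrist_torque"],2))
E
```

```text
[538.43  20.98 169.32] [-0.5 -0.3 -2.2] [-0.04  0.03 -0.02]
[538.44  20.95 169.32] [-0.5 -0.7 -2.3] [ 0.01 -0.02  0.  ]
[538.43  20.93 169.32] [ 1.   0.2 -2.8] [-0.02 -0.03  0.02]
[538.43  20.95 169.32] [ 0.   0.1 -0.5] [0.03 0.03 0.03]
[538.43  20.94 169.32] [ 0.4  0.4 -0.8] [0.   0.03 0.  ]
```

Call:
{"fn": "carry_out", "kwargs": {"commands": [{"spin": 0,"translation": [0,0,0.0005],"jaw": 0.015},{"spin": 0,"translation": [0,0,0],"jaw": 0.015},{"spin": 0,"translation": [0,0,0.0005],"jaw": 0.015},{"spin": 0,"translation": [0,0,0],"jaw": 0.015},{"spin": 0,"translation": [0,0,0.0005],"jaw": 0.015},{"spin": 0,"translation": [0,0,0],"jaw": 0.015},{"spin": 0,"translation": [0,0,0],"jaw": 0.015},{"spin": 0,"translation": [0,0,0],"jaw": 0.015}]}}

```text
time: 14.12
tool_pos: [538.4, 21.0, 167.8]
tcp_rot: [180.0, -0.0, 61.9]
ft_force: [0.4, -0.2, -1.3]
finger_gap: 22.7
grip_force: 44.2
```

```bash
python3 - <<'E'
from h import *
for i in range(4):
    r.snapshot("top") if i else 0
    s=r.sense();print(np.round(s["tool_pos"],2),np.round(s["ft_force"],1),np.round(s["wrist_torque"],2))
E
```

```text
[538.42  20.98 167.81] [ 0.4 -0.2 -1.3] [0.03 0.05 0.02]
[538.4   20.98 167.78] [ 0.2  0.1 -1.6] [ 0.01 -0.03 -0.01]
[538.45  20.98 167.83] [ 0.2 -0.9 -0.8] [-0.02  0.02  0.02]
[538.42  20.97 167.81] [ 0.1 -0.2 -1.4] [-0.01 -0.01 -0.04]
```

Call:
{"fn": "carry_out", "kwargs": {"commands": [{"spin": 0,"translation": [0,0,0.0005],"jaw": 0.015},{"spin": 0,"translation": [0,0,0],"jaw": 0.015},{"spin": 0,"translation": [0,0,0.0005],"jaw": 0.015},{"spin": 0,"translation": [0,0,0],"jaw": 0.015},{"spin": 0,"translation": [0,0,0],"jaw": 0.015},{"spin": 0,"translation": [0,0,0],"jaw": 0.015},{"spin": 0,"translation": [0,0,0],"jaw": 0.015},{"spin": 0,"translation": [0,0,0],"jaw": 0.015}]}}

```text
time: 14.93
tool_pos: [538.5, 21.0, 167.1]
tcp_rot: [180.0, -0.0, 61.9]
ft_force: [-1.5, 0.1, 3.6]
finger_gap: 23.0
grip_force: 44.6
```

```bash
python3 - <<'E'
from h import *
for i in range(4):
    r.snapshot("top") if i else 0
    s=r.sense();print(np.round(s["tool_pos"],2),np.round(s["ft_force"],1),np.round(s["wrist_torque"],2))
E
```

```text
[538.5   20.96 167.12] [-1.5  0.1  3.6] [0.04 0.51 0.01]
[538.5   20.95 167.09] [-3.1 -0.6  3.7] [ 0.06  0.48 -0.05]
[538.48  20.95 167.08] [-3.5 -0.1  4.4] [0.04 0.52 0.01]
[538.51  20.95 167.1 ] [-3.6  0.6  4.6] [0.07 0.58 0.03]
```

Call:
{"fn": "carry_out", "kwargs": {"commands": [{"spin": 0,"translation": [0,0,0],"jaw": 0.022},{"spin": 0,"translation": [0,0,0],"jaw": 0.024},{"spin": 0,"translation": [0,0,0],"jaw": 0.026},{"spin": 0,"translation": [0,0,0],"jaw": 0.03},{"spin": 0,"translation": [0,0,0],"jaw": 0.036},{"spin": 0,"translation": [0,0,0],"jaw": 0.04},{"spin": 0,"translation": [0,0,0],"jaw": 0.04},{"spin": 0,"translation": [0,0,0],"jaw": 0.04}], "squeeze": 20}}

```text
time: 15.75
tool_pos: [538.4, 20.9, 166.7]
tcp_rot: [-180.0, 0.0, 61.9]
ft_force: [0.3, 0.1, 0.4]
finger_gap: 40.2
grip_force: 0.0
```

```bash
python3 - <<'E'
from fit import *
from seg import circ
s=r.sense();print(s["time"],np.round(s["tool_pos"],2),np.round(s["ft_force"],1),s["finger_gap"])
p=r.snapshot("wrist")
px=p["pixels"].astype(int);m=(px[...,0]>100)&(px[...,1]>150)&(px[...,2]>170)
m[:250]=0;m[:,:270]=0;m[:,370:]=0
print(circ(p,m,200))
cv2.imwrite("pics/w5.png",p["pixels"])
E
```

```text
15.75 [538.43  20.95 166.73] [0.3 0.1 0.4] 40.21799401714971
(array([539.0099159 ,  22.05123584,  11.19320993]), np.float64(0.1157285505701342))
```

Call:
{"fn": "carry_out", "kwargs": {"commands": [{"spin": 0,"translation": [0,0,-0.004],"jaw": 0.04},{"spin": 0,"translation": [0,0,-0.012],"jaw": 0.04},{"spin": 0,"translation": [0,0,-0.022],"jaw": 0.04},{"spin": 0,"translation": [0,0,-0.025],"jaw": 0.04},{"spin": 0,"translation": [0,0,-0.02],"jaw": 0.04},{"spin": 0,"translation": [0,0,-0.007],"jaw": 0.04},{"spin": 0,"translation": [-0.01,0,0],"jaw": 0.04},{"spin": 0,"translation": [-0.022,0,0],"jaw": 0.04}]}}

```text
time: 16.47
tool_pos: [523.6, -6.5, 256.8]
tcp_rot: [180.0, -0.1, 62.1]
ft_force: [1.5, -0.7, -1.0]
finger_gap: 39.7
grip_force: 0.0
```

Call:
{"fn": "carry_out", "kwargs": {"commands": [{"spin": 0,"translation": [-0.03,0,0],"jaw": 0.04},{"spin": 0,"translation": [-0.035,0,0],"jaw": 0.04},{"spin": 0,"translation": [-0.035,0,0],"jaw": 0.04},{"spin": 0,"translation": [-0.03,0,0],"jaw": 0.04},{"spin": 0,"translation": [-0.015,0,0],"jaw": 0.04},{"spin": 0,"translation": [-0.007,0,0],"jaw": 0.04},{"spin": 0,"translation": [0,0,0],"jaw": 0.04},{"spin": 0,"translation": [0,0,0],"jaw": 0.04}]}}

```text
time: 17.13
tool_pos: [451.5, -141.2, 256.1]
tcp_rot: [-179.9, -0.0, 61.9]
ft_force: [-0.0, 0.3, 0.3]
finger_gap: 40.2
grip_force: 0.0
```

```bash
python3 - <<'E'
from fit import *
from seg import circ
r.snapshot("wrist");r.snapshot("wrist")
s=r.sense();print(s["time"],np.round(s["tool_pos"],2),np.round(s["tcp_rot"],2))
p=r.snapshot("wrist");cv2.imwrite("pics/w6.png",p["pixels"])
for n,z in dict(stud=182,tip=148,mouth=148,lid_stub=186,lid_chestnut=134).items():
    for l in r.landmark_of(p,n)[:2]:print(n,np.round(l["score"],2),np.round(l["xy"],1),np.round(atz(p,l["xy"],z)[:2],1))
print("lid plate",cfit(p,60,144.5,(538.4,21)))
t=r.snapshot("top");print("top plate",cfit(t,60,144.5,(538.4,21)),"wheel",cfit(t,100,50,(538,20)))
q=r.snapshot("scene");I=q["pixels"]
A=cv2.resize(I[140:340,250:420],(340,400));B=cv2.resize(p["pixels"],(533,400))[:,60:510]
cv2.imwrite("pics/m2.png",np.hstack([A,B]))
E
```

```text
17.2333 [ 452.06 -140.53  256.4 ] [-1.7996e+02 -2.0000e-02  6.1980e+01]
stud 0.84 [317.9 256.1] [ 450.4 -143. ]
tip 0.78 [316.9 162.2] [475.3 -94.5]
mouth 0.68 [321.  264.9] [ 443.3 -161.1]
mouth 0.64 [317.2 254.6] [ 444.6 -152.8]
lid plate [array([  7.6 , 544.57,  14.33]), array([-11.27, 539.4 ,  24.25])]
top plate [array([ -3.86, 531.73,  14.33]), array([-25.56, 538.4 ,  21.75])] wheel [array([ 60.  , 537.75,  19.75]), array([ 18.2 , 542.42,  24.58])]
```

View pics/m2.png

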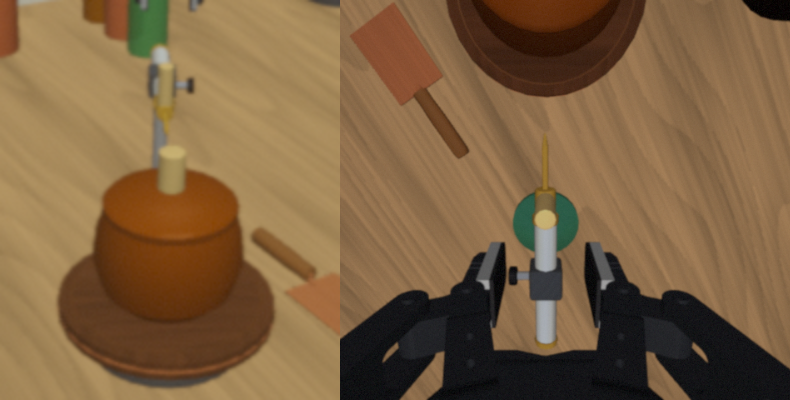

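Call:
{"fn": "carry_out", "kwargs": {"commands": [{"spin": 0,"translation": [-0.003,0,0.008],"jaw": 0.04},{"spin": 0,"translation": [0,0,0.016],"jaw": 0.04},{"spin": 0,"translation": [0,0,0.02],"jaw": 0.04},{"spin": 0,"translation": [0,0,0.02],"jaw": 0.04},{"spin": 0,"translation": [0,0,0.014],"jaw": 0.04},{"spin": 0,"translation": [0,0,0.008],"jaw": 0.04},{"spin": 0,"translation": [0,0,0.003],"jaw": 0.04},{"spin": 0,"translation": [0,0,0],"jaw": 0.04}]}}

```text
time: 18.3
tool_pos: [450.0, -144.0, 167.1]
tcp_rot: [-179.9, 0.0, 61.9]
ft_force: [0.2, 0.3, 0.3]
finger_gap: 39.7
grip_force: 0.0
```

```bash
python3 - <<'E'
from seg import *
r.snapshot("wrist");r.snapshot("wrist")
s=r.sense();print(s["time"],np.round(s["tool_pos"],2),np.round(s["tcp_rot"],2),np.round(s["ft_force"],1))
p=r.snapshot("wrist");cv2.imwrite("pics/w7.png",p["pixels"])
for n,z in dict(stud=182,tip=148,mouth=148).items():
    for l in r.landmark_of(p,n)[:1]:print(n,np.round(l["score"],2),np.round(l["xy"],1),np.round(atz(p,l["xy"],z)[:2],1))
px=p["pixels"].astype(int);m=(px[...,0]>90)&(px[...,1]>150)&(px[...,2]>px[...,0]+50)
m[:220]=0;m[:,:270]=0;m[:,370:]=0
print(m.sum(),circ(p,m,198))
E
```

```text
18.4 [ 450.87 -144.3   168.66] [ 1.7993e+02 -1.0000e-02  6.1920e+01] [ 0.1 -0.1 -0.2]
stud 0.86 [313.3 320.1] [ 450.2 -141.4]
tip 0.87 [312.8 171.7] [475.3 -93.5]
mouth 0.7 [317.3 307.9] [ 445.6 -153.4]
1130 (array([ 451.1535316 , -142.0905978 ,    7.04081282]), np.float64(0.109091293258615))
```

View pics/w7.png

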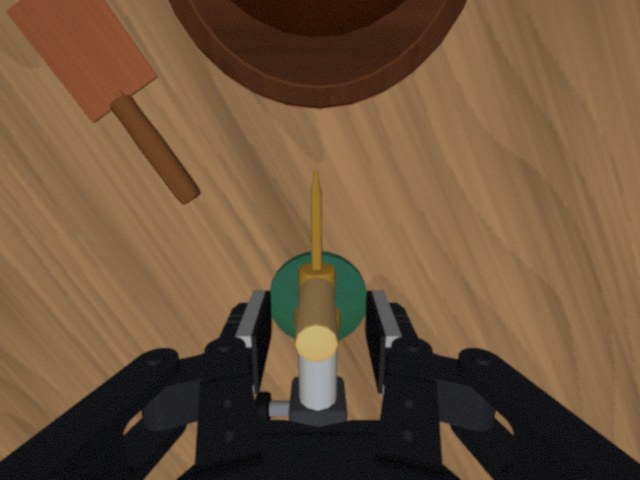

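Call:
{"fn": "carry_out", "kwargs": {"commands": [{"spin": 0,"translation": [0.002,-0.001,0.001],"jaw": 0.04},{"spin": 0,"translation": [0,0,0.001],"jaw": 0.04},{"spin": 0,"translation": [0,0,0],"jaw": 0.03},{"spin": 0,"translation": [0,0,0],"jaw": 0.022},{"spin": 0,"translation": [0,0,0],"jaw": 0.016},{"spin": 0,"translation": [0,0,0],"jaw": 0.008},{"spin": 0,"translation": [0,0,0],"jaw": 0.008},{"spin": 0,"translation": [0,0,0],"jaw": 0.008}], "squeeze": 60}}

```text
time: 19.27
tool_pos: [451.1, -142.1, 166.2]
tcp_rot: [179.9, -0.0, 61.9]
ft_force: [4.8, -2.9, -1.9]
finger_gap: 14.4
grip_force: 58.4
```

```bash
python3 - <<'E'
from seg import *
for i in range(5):
    p=r.snapshot("wrist");s=r.sense();print(s["time"],np.round(s["tool_pos"],2),np.round(s["ft_force"],1),s["finger_gap"],s["grip_force"])
for n,z in dict(stud=182,tip=148,mouth=148).items():
    for l in r.landmark_of(p,n)[:1]:print(n,np.round(l["score"],2),np.round(l["xy"],1),np.round(atz(p,l["xy"],z)[:2],1))
E
```

```text
19.3167 [ 451.13 -142.13  166.14] [ 5.1 -2.  -1.3] 14.288816397943307 58.401710987091064
19.3667 [ 451.12 -142.12  166.13] [ 5.4 -2.  -1.3] 14.347510540622748 58.40317904949188
19.4167 [ 451.13 -142.14  166.13] [ 6.  -1.4 -2.5] 14.239091094911029 58.40373158454895
19.4667 [ 451.14 -142.15  166.13] [ 4.8 -1.9 -1.2] 14.190081020784465 58.4040766954422
19.5167 [ 451.16 -142.14  166.14] [ 4.4 -2.7 -1.6] 14.612638150325148 58.40488851070404
stud 0.65 [316.7 330.8] [ 450.1 -142.7]
tip 0.64 [317.9 177.5] [476.5 -94.3]
mouth 0.92 [317.2 313.8] [ 444.9 -152.8]
```

Call:
{"fn": "carry_out", "kwargs": {"commands": [{"spin": 0,"translation": [0,0.0007,0],"jaw": 0.008},{"spin": 0,"translation": [0.003,0,0],"jaw": 0.008},{"spin": 0,"translation": [0.006,0,0],"jaw": 0.008},{"spin": 0,"translation": [0.009,0,0],"jaw": 0.008},{"spin": 0,"translation": [0.009,0,0],"jaw": 0.008},{"spin": 0,"translation": [0.009,0,0],"jaw": 0.008},{"spin": 0,"translation": [0.006,0,0],"jaw": 0.008},{"spin": 0,"translation": [0.003,0,0],"jaw": 0.008}]}}

```text
time: 20.33
tool_pos: [472.1, -102.4, 166.1]
tcp_rot: [-180.0, 0.1, 61.9]
ft_force: [-4.5, -6.5, 5.2]
finger_gap: 14.5
grip_force: 58.9
```

Call:
{"fn": "carry_out", "kwargs": {"commands": [{"spin": 0,"translation": [0.003,0,0],"jaw": 0.008},{"spin": 0,"translation": [0.003,0,0],"jaw": 0.008},{"spin": 0,"translation": [0.003,0,0],"jaw": 0.008},{"spin": 0,"translation": [0.002,0,0],"jaw": 0.008},{"spin": 0,"translation": [0,0,0],"jaw": 0.008},{"spin": 0,"translation": [0,0,0],"jaw": 0.008},{"spin": 0,"translation": [0,0,0],"jaw": 0.008},{"spin": 0,"translation": [0,0,0],"jaw": 0.008}]}}

```text
time: 21.0
tool_pos: [476.9, -93.3, 166.0]
tcp_rot: [-180.0, 0.1, 61.9]
ft_force: [-5.2, -4.9, 5.4]
finger_gap: 14.3
grip_force: 59.0
```

```bash
python3 - <<'E'
from seg import *
u=np.array([np.cos(np.radians(61.9)),np.sin(np.radians(61.9))]);v=np.array([u[1],-u[0]])
for i in range(4):
    p=r.snapshot("wrist");s=r.sense();d=s["tool_pos"][:2]-[451.15,-142.15];f=s["ft_force"][:2]
    print(s["time"],np.round(s["tool_pos"],2),"drawn",round(d@u,2),round(d@v,2),"F",round(f@u,1),round(f@v,1),s["finger_gap"],s["grip_force"])
for n,z in dict(stud=182,tip=148,mouth=148).items():
    for l in r.landmark_of(p,n)[:1]:print(n,np.round(l["score"],2),np.round(l["xy"],1),np.round(atz(p,l["xy"],z)[:2],1))
q=r.snapshot("scene")
A=cv2.resize(q["pixels"][150:300,260:410],(320,320),interpolation=cv2.INTER_CUBIC);B=cv2.resize(p["pixels"][160:400,220:420],(267,320))
C=cv2.resize(r.snapshot("top")["pixels"][220:320,360:420],(192,320),interpolation=cv2.INTER_CUBIC)
cv2.imwrite("pics/m3.png",np.hstack([A,B,C]));cv2.imwrite("pics/w8.png",p["pixels"])
E
```

```text
21.05 [476.87 -93.32 166.07] drawn 55.19 -0.31 F -7.3 -1.6 14.132680874760048 58.96564722061157
21.1 [476.85 -93.29 166.04] drawn 55.21 -0.35 F -7.9 -1.3 14.07593130172209 58.96604239940643
21.15 [476.86 -93.3  166.05] drawn 55.2 -0.32 F -7.6 -2.2 14.680651171831729 58.96573483943939
21.2 [476.83 -93.28 166.02] drawn 55.2 -0.37 F -7.3 -0.9 14.313126366457976 58.96553814411163
stud 0.95 [316.9 329.7] [476.2 -93.4]
tip 0.59 [317.2 176.1] [502.2 -44.8]
mouth 0.94 [319.3 406.1] [ 445.7 -152.9]
```

View pics/m3.png

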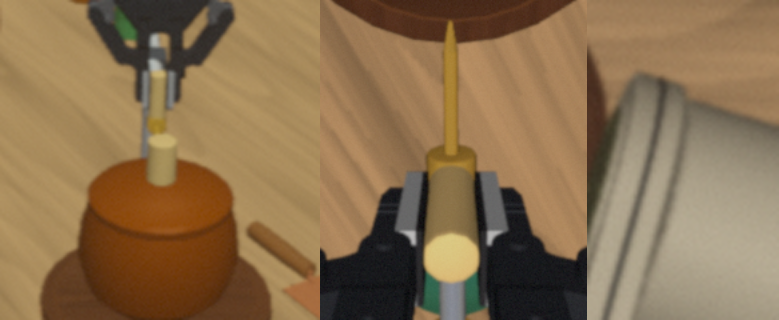

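Call:
{"fn": "carry_out", "kwargs": {"commands": [{"spin": 0,"translation": [0.002,0.0002,0],"jaw": 0.008},{"spin": 0,"translation": [0.0015,0,0],"jaw": 0.008},{"spin": 0,"translation": [0.001,0,0],"jaw": 0.008},{"spin": 0,"translation": [0.0008,0,0],"jaw": 0.008},{"spin": 0,"translation": [0,0,0],"jaw": 0.008},{"spin": 0,"translation": [0,0,0],"jaw": 0.008},{"spin": 0,"translation": [0,0,0],"jaw": 0.008},{"spin": 0,"translation": [0,0,0],"jaw": 0.008}]}}

```text
time: 22.12
tool_pos: [479.3, -88.7, 166.0]
tcp_rot: [-179.9, 0.1, 61.9]
ft_force: [-6.9, -4.8, 6.0]
finger_gap: 14.5
grip_force: 59.1
```

```bash
python3 - <<'E'
from fit import *
u=np.array([np.cos(np.radians(61.9)),np.sin(np.radians(61.9))]);v=np.array([u[1],-u[0]])
for i in range(4):
    p=r.snapshot("wrist");s=r.sense();d=s["tool_pos"][:2]-[451.15,-142.15];f=s["ft_force"][:2]
    print(s["time"],np.round(s["tool_pos"],2),"drawn",round(d@u,2),round(d@v,2),"F",round(f@u,1),round(f@v,1),s["finger_gap"])
for n,z in dict(stud=182,tip=148,mouth=148).items():
    for l in r.landmark_of(p,n)[:1]:print(n,np.round(l["score"],2),np.round(l["xy"],1),np.round(atz(p,l["xy"],z)[:2],1))
q=r.snapshot("scene")
for n,c in(("wrist",p),("scene",q)):
    x=c["pixels"].astype(int);m=(x[...,2]>110)&(x[...,1]<70)&(x[...,0]<70);k,l,st,ce=cv2.connectedComponentsWithStats(m.astype(np.uint8))
    print(n,[(*st[i],*np.round(ce[i])) for i in range(1,k) if st[i][4]>8][:8])
A=cv2.resize(q["pixels"][150:300,260:410],(400,400),interpolation=cv2.INTER_CUBIC);B=cv2.resize(p["pixels"][80:480,160:480],(320,400))
cv2.imwrite("pics/m4.png",np.hstack([A,B]))
E
```

```text
22.1667 [479.31 -88.67 166.05] drawn 60.44 -0.34 F -8.3 -2.5 14.517807946653216
22.2167 [479.29 -88.69 166.04] drawn 60.41 -0.35 F -8.0 -3.0 14.604445820125905
22.2667 [479.29 -88.7  166.05] drawn 60.4 -0.35 F -7.6 -3.1 14.626700958158318
22.3167 [479.28 -88.67 166.02] drawn 60.42 -0.37 F -7.4 -2.6 14.26710694753509
stud 0.58 [320.  328.1] [480.1 -88.7]
tip 0.66 [319.2 176.2] [505.4 -40.6]
mouth 0.74 [321.5 417.4] [ 445.7 -155.3]
wrist [(np.int32(164), np.int32(0), np.int32(311), np.int32(138), np.int32(30068), np.float64(318.0), np.float64(55.0)), (np.int32(129), np.int32(194), np.int32(7), np.int32(8), np.int32(11), np.float64(132.0), np.float64(197.0)), (np.int32(309), np.int32(411), np.int32(21), np.int32(16), np.int32(219), np.float64(319.0), np.float64(419.0))]
scene [(np.int32(556), np.int32(0), np.int32(37), np.int32(14), np.int32(278), np.float64(577.0), np.float64(5.0)), (np.int32(301), np.int32(125), np.int32(4), np.int32(3), np.int32(9), np.float64(303.0), np.float64(126.0)), (np.int32(233), np.int32(136), np.int32(4), np.int32(28), np.int32(43), np.float64(234.0), np.float64(149.0)), (np.int32(255), np.int32(136), np.int32(4), np.int32(29), np.int32(56), np.float64(256.0), np.float64(150.0)), (np.int32(294), np.int32(137), np.int32(2), np.int32(13), np.int32(18), np.float64(294.0), np.float64(143.0)), (np.int32(301), np.int32(137), np.int32(4), np.int32(13), np.int32(41), np.float64(303.0), np.float64(143.0)), (np.int32(302), np.int32(225), np.int32(30), np.int32(35), np.int32(296), np.float64(314.0), np.float64(237.0)), (np.int32(333), np.int32(226), np.int32(35), np.int32(35), np.int32(232), np.float64(355.0), np.float64(239.0))]
```

View pics/m4.png

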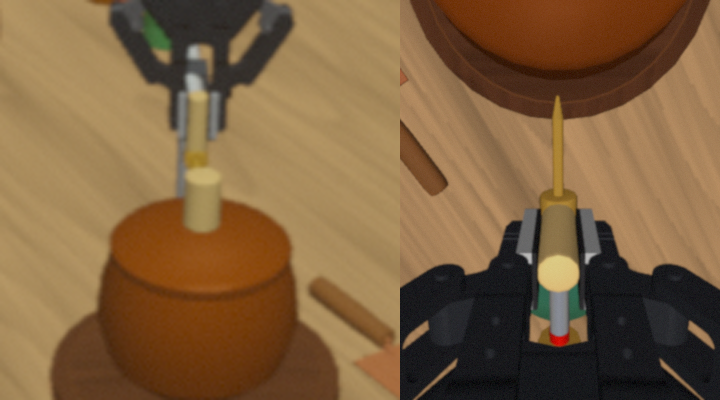

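```bash
python3 - <<'E'
from h import *
p=r.snapshot("wrist")
for y in range(404,436):print(y,p["pixels"][y,319],end="; ")
u=np.array([np.cos(np.radians(61.9)),np.sin(np.radians(61.9))])
s=r.sense();st=np.array([451.15,-142.15])
for k in (0,.4,1):print("band rear/front at rod 60+",k,[np.round(proj(p,[*(st-14*u+a*u),152]),1) for a in(k,6+k)])
E
```

```text
404 [144 137 131]; 405 [146 137 136]; 406 [147 139 136]; 407 [148 140 136]; 408 [149 139 137]; 409 [146 136 134]; 410 [150 141 138]; 411 [147 138 137]; 412 [147 138 136]; 413 [146 138 136]; 414 [146 140 138]; 415 [132 124 142]; 416 [ 74  70 165]; 417 [ 25  28 201]; 418 [  9  21 211]; 419 [  0  11 207]; 420 [  7  18 209]; 421 [ 10  14 209]; 422 [  7  19 209]; 423 [  6  19 210]; 424 [  4  18 207]; 425 [ 18  29 193]; 426 [ 25  43 127]; 427 [31 39 60]; 428 [23 19 24]; 429 [33 28 29]; 430 [24 23 22]; 431 [21 21 21]; 432 [16 16 12]; 433 [11 14 14]; 434 [16 15 14]; 435 [16 13 14]; band rear/front at rod 60+ 0 [array([318.9, 422.9]), array([318.9, 413.6])]
band rear/front at rod 60+ 0.4 [array([318.9, 422.3]), array([318.9, 413. ])]
band rear/front at rod 60+ 1 [array([318.9, 421.4]), array([318.9, 412. ])]
```

```bash
python3 -c "
from bench import r
print(r.hand_in())"
```

```text
the job is handed in; nothing more can be done
None
```

I've handed the job in: the chestnut lid looks level and fully home on its bowl, and the arm is holding the pointer still at about 60.4 mm, with the red band just out and the tip about 10 mm from the lid's edge.

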